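# Move the sherd basket to the locking drying hooks

## Task

Take the draining basket of washed sherds off the blue wash hooks and, without setting it down anywhere on the way and keeping it level, hang it on the yellow drying hooks: lower its bar through the open mouths until it rests on the two arms, then, still holding it, slide it back under the roofs until it is fully home against the stops, and let go. Feel your way gently, never forcing the basket against either stand; keep the sherds in it and leave the bottle, the pot and the brick fragment alone.

Things in the scene. Friction and masses are not known exactly. Their poses are not given: they have to be found in the camera images.
- basket: Loose draining basket, 0.25 to 0.55 kg with its two sherds. Green open tray 90 (x) x 140 (y) x 30 mm, origin at the centre of its underside, z up. A flat upright rises from each end wall (inner faces at y = +-61 mm, 10 mm wide in x) to a square 10 x 10 mm aluminium bar along y, its centre 135 mm above the origin. The red grip tab stands on the middle of the bar.
- bar (a point): Centre of the basket's square hanging bar (10 x 10 mm, 134 mm long along y), 135 mm above the basket's origin, axes as the basket's.
- tab (a point): Centre of the red grip tab, 23 mm above the bar's centre: 14 mm thick (x), 30 mm wide (y), 36 mm tall. Pinch it from above, fingers closing along the basket's x.
- wash_stand: Fixed blue stand, two open hooks pointing to its -x. Origin on the table under the hanging place. Post 18 mm thick, top 228 mm high, at x = 75 mm; crossbar x = 60 to 82 mm, top 198 mm; base plate 12 mm high. Arms 8 mm thick at y = +-42 mm, tops 190 mm high.
- wash_seat (a point): Middle of the seat for the bar's centre on the blue hooks, 195 mm high, axes as the wash stand's. The bar lies on the arms between front and rear lips, x = -21 to -13 and 13 to 21 mm, 14 mm high: raise it at least 15 mm to free it, then draw it away along -x.
- dry_stand: Fixed yellow stand, hooks pointing to its -x, origin on the table under the bar's final place; post 18 mm thick, top 228 mm high, at x = 75 mm; base plate 12 mm high. The head (both arms and crossbar, x = 60 to 82 mm, 8 mm above the arm tops) is clamped at a height NOT measured: arm tops are 176 to 204 mm high; find them by touch or sight. Rubber-mounted, the arms sink 1 mm per 10 N.
- dry_home (a point): Bar's centre when fully home on the yellow hooks, with the head at mid range (195 mm; true height up to 14 mm more or less). Axes as the dry stand's; x is the inward slide direction. Arms 8 mm thick at y = +-42 mm; from x = -27 to 30 mm each has a roof 14 mm above its flat top (roof 18 mm thick). The bar meets a rigid stop at x = 0 (face at 5 mm).
- dry_mouth (a point): Middle of the open mouths of the yellow hooks, 45 mm before point dry_home along -x, same nominal height and axes. The mouths are open from above for 18 mm either side of this point, between the roofs' edge and a front lip 8 mm thick and 12 mm high.
- sherd_a: Loose flat terracotta sherd, 36 x 30 x 9 mm, lying in the basket; origin at the centre of its underside.
- sherd_b: Loose flat brick-red sherd, 30 x 36 x 11 mm, lying in the basket; origin at the centre of its underside.
- stone_bottle: Pale stoneware bottle with cork, 68 mm wide, 190 mm tall, standing on the table; bystander, origin at the centre of its underside.
- green_pot: Small green glazed pot, 60 mm wide, 52 mm tall; bystander, origin at the centre of its underside.
- brick_piece: Brick fragment, 95 x 60 x 40 mm; bystander, origin at the centre of its underside.
Not all that is in view belongs to the job. There is more than one size of the basket; the job needs the larger.

How it is judged:
On the way, in this order (a step that is already met when the one before it is completed fails the run):
1. the basket, held by the gripper, is clear of the blue hooks (bar at least 60 mm from its seat, touching neither stand) (contact force between basket and the fingers above 0.5 N and distance between bar and wash_seat above 0.06 m and contact force between basket and wash_stand below 0.05 N and contact force between basket and dry_stand below 0.05 N), for 0.2 s.
2. still held, the bar rests on the yellow arms in the open mouths (contact force between basket and the fingers above 0.5 N and contact force between basket and dry_stand above 0.3 N and x of bar in the frame of dry_home between -0.062 and -0.015 m and y of bar in the frame of dry_home between -0.016 and 0.016 m and z of bar in the frame of dry_home between -0.018 and 0.018 m), for 0.05 s.
3. still held, the bar is slid fully home under the roofs, within 3 mm of the stops (contact force between basket and the fingers above 0.5 N and y of bar in the frame of dry_home between -0.016 and 0.016 m and z of bar in the frame of dry_home between -0.018 and 0.018 m and x of bar in the frame of dry_home above -0.003 m and angle between the x axis of basket and the x axis of dry_stand, either way round below 0.08 rad), for 0.1 s.
At the end, for the whole second after the job is handed in: The basket hangs still on the yellow hooks, released and level within 0.1 rad, its bar under the roofs within 3 mm of the stops and square to them within 0.08 rad, both sherds still in it (y of bar in the frame of dry_home between -0.016 and 0.016 m and z of bar in the frame of dry_home between -0.018 and 0.018 m and x of bar in the frame of dry_home above -0.003 m and angle between the x axis of basket and the x axis of dry_stand, either way round below 0.08 rad and contact force between basket and dry_stand above 1 N and contact force between basket and the fingers below 0.05 N and angle between basket's own z axis and vertical below 0.1 rad and linear speed of basket below 0.03 m/s and angular speed of basket below 0.3 rad/s and z of sherd_a in the frame of basket between -0.003 and 0.03 m and horizontal distance between each of sherd_a, sherd_b and basket below 0.08 m and z of sherd_b in the frame of basket between -0.003 and 0.03 m); the robot touches nothing.
It fails at once if the basket is tipped more than 15 degrees from level (angle between basket's own z axis and vertical above 0.26 rad).
It fails at once if the basket is forced against a stand with more than 20 N (contact force between basket and dry_stand above 20 N or contact force between basket and wash_stand above 20 N).
It fails at once if the basket is set down or dropped (underside lower than 30 mm over the table) (height (world z) of basket below 0.03 m).
It fails at once if the basket is set down on something other than the hooks (contact force between basket and stone_bottle above 1 N or contact force between basket and green_pot above 1 N or contact force between basket and brick_piece above 1 N).
It fails at once if the bottle, the pot or the brick fragment is moved more than 15 mm (distance of any of stone_bottle, green_pot, brick_piece from where it was at the start of the episode above 0.015 m).
It also fails if it takes over 67 s, if anything falls off the work surface, if the arm or the gripper's body presses on something with over 40 N, if the wrist force passes 120 N, or if a joint passes its speed limit or range.

## Robot

A 6-joint arm with a two-finger parallel gripper is mounted at the origin on the work surface. World frame = base frame: x ahead of the robot, y to its left, z up, the work surface at z = 0. Lengths are in m, angles in rad, forces in N, time in s.
With the tool pointing down it reaches from about 0.35 to 0.85 m from the base axis. Payload 8.1 kg.
Tool frame: the origin (TCP) lies at the very end of the fingers, on their centre line; the grasp point (between the pads) lies 19 mm behind it; z points along the fingers, y is the line along which they close (so a half turn about z gives the same grasp; the last joint's range is limited). The gripper opens to 93 mm and grips with 3 to 60 N. Pads are 15 mm wide; open, the fingers measure 128 mm over their backs; the gripper's body (75 mm by 188 mm) begins 65 mm behind the grasp point.
Start: joints at [-1.419, 0.13, 1.488, -0, 1.523, -0.085], TCP at [0.141, -0.583, 0.219] pointing down, gripper open.
Joint ranges: [-2.96, 2.96], [-0.89, 2.26], [0.02, 2.5], [-1.34, 4.48], [0, 2.73], [-2.66, 2.66]. Speed limits (rad/s): [2.39, 2.39, 2.79, 3.14, 3.14, 3.14].

## Interface

Orientations are given as a rotation vector (axis times angle).
In Python, from plant import monitor, eyes, ticket gives the robot as it stands.
- The arm moves only by the tool arm_command, never from a script. Its argument "deltas" is a list that holds one entry, the list of rows, each a list of 6 numbers: the shift along the world's x, y, z in cm, then the turn, a rotation vector about the world's x, y, z in degrees. In form: [[[tx, ty, tz, rx, ry, rz], ...]]. A call has 1 to 12 rows; each row shifts and turns the commanded pose from where the row before left it; what a row does not reach is not made up. A row lasts 1/12 s, in which the tool goes at most 41.7 mm and 7.16 degrees, less where a joint would pass 70% of its speed; a pose out of reach is approached as far as the arm can. A call is refused whole if a number of a shift passes 4.17 or a number of a turn 7.16, either way. A call with a gripper value outside its range is refused whole. "gripper" is the opening, from -1 (shut) to 1 (fully open), set as the call begins (left out, the last holds). The fingers move at their own pace and stop on an object; "squeeze" is the grip in N (left out, the last holds). Time passes only in rows, so rows that do not move let the fingers close. It gives the time, the measured TCP pose, the force, the opening and the grip force at its end, in the units of the state.
- monitor.read_state(): the state, without advancing time (a new reading comes with each control period).
- eyes.read_camera(name): name is "side" or "top"; returns the picture (480x640x3 uint8, blue, green, red); there is no depth.
- eyes.camera_model(name): a dict with "fx", "fy", "cx", "cy" (pixels), "k1" (the pictures are not rectified: a ray, as slopes to the right and down, at radius r is drawn at 1 + k1 r^2 times it, then the intrinsics apply), "rvec" (rotation vector, rad) and "tvec" (3), from world to camera coordinates, as OpenCV has them. Camera axes: x right, y down, z forward; pixel columns grow to the right and rows downward; lengths in m; the calibration is good to about 2 mm. A picture is of the moment at which its call begins. camera_model takes no time and is no camera call.
- ticket.close_job(): hands the job in; it is judged then, once.
The state is a dict: "t": time; "q": joint angles; "dq": joint speeds; "joint_torque": joint torques, N m; "tool_pos": TCP position; "orientation": TCP orientation; "force": force on the tool from outside, world axes, zero at the start; "wrist_torque": the same for the moment, N m; "opening": finger opening in m; "gripper_force": force on a finger pad.
Only numpy, scipy, OpenCV 4.12 (cv2) and the standard library are available. Lean on these libraries where they do the work, as an engineer would, in place of code of your own. Each camera call takes 0.05 s, during which the arm holds its last target. There are 200 camera calls.

## Working session

There is one attempt and no reset: what is moved stays moved. The work goes in short steps, Python scripts to look and compute and a tool call to move; the robot and the scene stay as the last step left them, time stands still between calls to the robot, and variables do not carry over. Pictures are saved under pics/ and viewed, at most 11 in all, crops included, and the job is handed in when it is done.

Besides the shell and the picture viewer there is one more tool, called after ">>>" by a JSON object that holds its "name" and its "arguments", one argument or row to a line. arm_command: Moves the arm, as the interface text tells. Its arguments: {"type":"object","properties":{"deltas":{"type":"array"},"gripper":{"type":"number"},"squeeze":{"type":"number"}},"required":["deltas"]}

```bash
ls; mkdir -p pics; python3 - <<'E'
from plant import monitor, eyes
import cv2
for n in("side","top"):
    cv2.imwrite(f"pics/{n}0.png",eyes.read_camera(n)); print(n,eyes.camera_model(n))
s=monitor.read_state();print(s)
E
```

```text
pics
side {'fx': 571.85897498465, 'fy': 571.85897498465, 'cx': 313.0903534157893, 'cy': 242.87077181147149, 'k1': -0.011735477234935336, 'rvec': array([ 0.22417384, -2.88708246,  1.04862562]), 'tvec': array([0.61936804, 0.18930847, 1.31060787])}
top {'fx': 541.0605094857873, 'fy': 541.0605094857873, 'cx': 322.2002349221799, 'cy': 237.83171183394245, 'k1': 0.052895688092447456, 'rvec': array([ 2.14342341, -2.08190176,  0.20945211]), 'tvec': array([-0.0386808 ,  0.63374245,  1.00592837])}
{'t': 0.1, 'q': array([-1.41939748e+00,  1.31066023e-01,  1.48912843e+00,  2.73617284e-05,
        1.52302643e+00, -8.54124403e-02]), 'dq': array([-0.00076897, -0.00110282, -0.00292974,  0.00219373,  0.00071132,
        0.00235139]), 'joint_torque': array([ 1.81809087e-04, -5.61342216e+01, -4.93097806e+01,  7.68600265e-02,
        2.91713630e-02, -4.90046659e-05]), 'tool_pos': array([ 0.140711  , -0.5827506 ,  0.21772711]), 'orientation': array([-3.11797937e+00, -3.70919300e-01,  4.14416455e-05]), 'force': array([ 2.25540038, -0.35537036,  0.19331275]), 'wrist_torque': array([-0.05165102,  0.0146373 ,  0.00979864]), 'gripper_force': 0.0, 'opening': 0.09323767146964483}
```

View pics/side0.png

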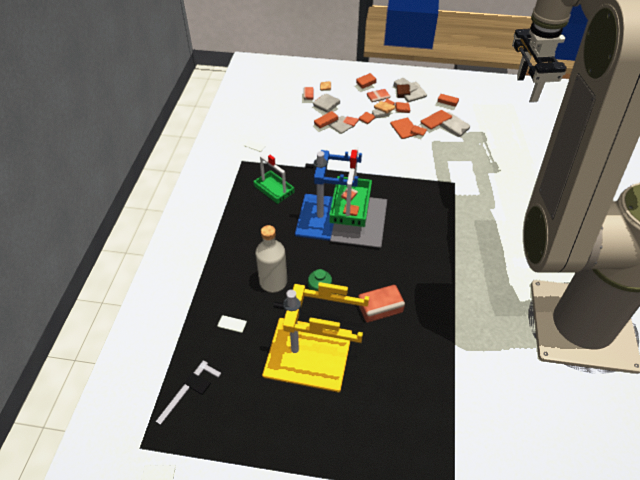

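View pics/top0.png

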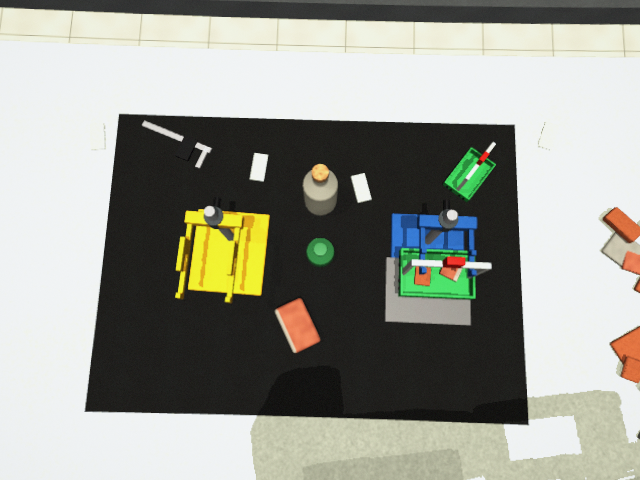

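The side view shows the blue stand with the large basket (tab about 355,157) and the yellow stand (300,340). The top view shows the yellow stand at left (225,250) and the blue at right (435,260), with the red tab at 455,262.

```bash
cat > h.py <<'E'
import numpy as np, cv2
from plant import eyes
M={n:eyes.camera_model(n) for n in("side","top")}
def ray(n,px):
    m=M[n]; d=((px[0]-m['cx'])/m['fx'],(px[1]-m['cy'])/m['fy']); u=np.array(d)
    for _ in range(20): u=np.array(d)/(1+m['k1']*(u@u))
    R=cv2.Rodrigues(m['rvec'])[0]; v=R.T@np.array([u[0],u[1],1]); return -R.T@m['tvec'], v/np.linalg.norm(v)
def onz(n,px,z):
    c,v=ray(n,px); return c+v*(z-c[2])/v[2]
def tri(ps,pt):
    (a,u),(b,w)=ray("side",ps),ray("top",pt)
    s=np.linalg.lstsq(np.c_[u,-w],b-a,rcond=None)[0]; p,q=a+u*s[0],b+w*s[1]
    return (p+q)/2, np.linalg.norm(p-q)
def proj(n,P):
    m=M[n];R=cv2.Rodrigues(m['rvec'])[0];c=R@np.asarray(P)+m['tvec'];u=c[:2]/c[2];u=u*(1+m['k1']*(u@u))
    return np.array([m['fx']*u[0]+m['cx'],m['fy']*u[1]+m['cy']])
def blobs(im,f,amin=20):
    hsv=cv2.cvtColor(im,cv2.COLOR_BGR2HSV); mask=f(hsv[...,0].astype(int),hsv[...,1],hsv[...,2]).astype(np.uint8)
    n,l,s,c=cv2.connectedComponentsWithStats(mask)
    return [(s[i][:5].tolist(),c[i].round(1).tolist()) for i in range(1,n) if s[i][4]>=amin],mask
E
python3 - <<'E'
from h import *
S,T=cv2.imread("pics/side0.png"),cv2.imread("pics/top0.png")
red=lambda h,s,v:((h<4)|(h>175))&(s>200)&(v>100)
for n,I in(("side",S),("top",T)): print(n,blobs(I,red,10)[0])
yel=lambda h,s,v:(h>20)&(h<32)&(s>150)&(v>80)
for n,I in(("side",S),("top",T)): print(n,blobs(I,yel,50)[0])
a=cv2.resize(S[270:400,250:380],None,fx=4,fy=4,interpolation=cv2.INTER_CUBIC)
cv2.imwrite("pics/sy.png",a)
b=cv2.resize(T[195:310,165:280],None,fx=5,fy=5,interpolation=cv2.INTER_CUBIC)
cv2.imwrite("pics/ty.png",b)
c=cv2.resize(T[200:310,380:500],None,fx=3.3,fy=4.5,interpolation=cv2.INTER_CUBIC)
d=cv2.resize(S[140:255,290:390],None,fx=4,fy=4.5,interpolation=cv2.INTER_CUBIC)
d=cv2.resize(d,(400,495));c=cv2.resize(c,(400,495));cv2.imwrite("pics/b.png",np.hstack([c,d]))
E
```

```text
side [([351, 150, 6, 17, 65], [353.4, 157.2]), ([269, 155, 5, 6, 16], [271.1, 157.5])]
top [([479, 152, 11, 10, 53], [483.8, 156.2]), ([447, 257, 18, 11, 158], [455.2, 261.5])]
side [([318, 283, 30, 8, 139], [333.2, 286.3]), ([293, 284, 26, 17, 197], [302.9, 290.7]), ([343, 296, 26, 8, 117], [355.4, 299.0]), ([263, 310, 87, 83, 3731], [307.6, 356.7]), ([309, 317, 31, 10, 166], [324.1, 321.8]), ([322, 328, 41, 12, 224], [344.6, 333.0])]
top [([175, 209, 95, 94, 6230], [224.2, 254.5])]
```

View pics/sy.png

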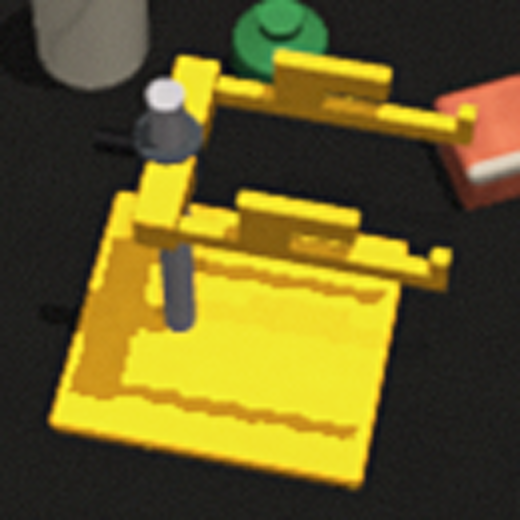

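View pics/ty.png

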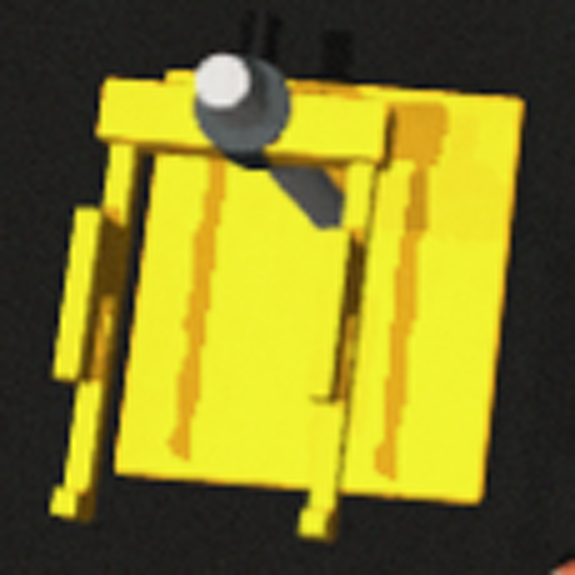

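View pics/b.png

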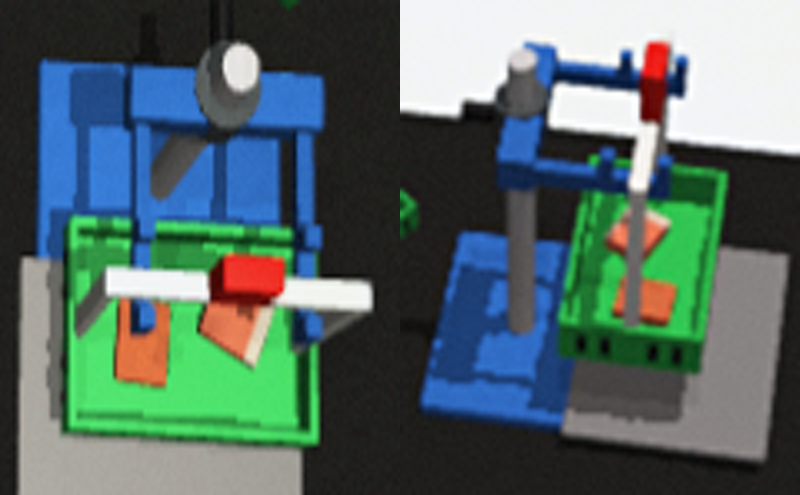

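The yellow crops show both roofed arms, with lips at the right in the side view and at the bottom in the top view, and the post's white cap at (222,82) / (165,95). The blue crop shows the bar on its hooks, the tab slightly right of centre and both sherds in the tray.

```bash
python3 - <<'E'
from h import *
ty=lambda u,v:((u+.5)/5-.5+165,(v+.5)/5-.5+195)
sy=lambda u,v:((u+.5)/4-.5+250,(v+.5)/4-.5+270)
tb=lambda u,v:((u+.5)*120/400-.5+380,(v+.5)*110/495-.5+200)
sb=lambda u,v:((u-400+.5)*100/400-.5+290,(v+.5)*115/495-.5+140)
P={"lip+":(sy(442,254),ty(68,495)),"lip-":(sy(466,110),ty(318,520)),"roof+front":(sy(358,210),ty(67,378)),"roof+rear":(sy(240,193),ty(90,209)),
"roof-front":(sy(390,69),ty(326,399)),"cross+":(sy(140,213),ty(102,78)),"cross-":(sy(178,58),ty(390,101)),"post":(sy(165,95),ty(222,82)),
"bpost":(sb(522,63),tb(241,66)),"bar+":(sb(640,180),tb(108,281)),"tabtop":(sb(658,44),tb(253,263)),"tabcen":((353.4,157.2),(455.2,261.5))}
for k,v in P.items(): p,e=tri(*v); print(k,(p*1000).round(1),round(e*1000,1))
print("tab top z=.236",onz("top",tb(253,263),.236))
for n,uv in {"barL":(108,281),"barR":(371,296)}.items(): print(n,onz("top",tb(*uv),.2))
for n,uv in {"baseRR":(524,98),"baseRF":(484,502),"baseLF":(115,473)}.items(): print(n,onz("top",ty(*uv),.012))
T=cv2.imread("pics/top0.png");S=cv2.imread("pics/side0.png")
for n,p in (("bottle",(320,200)),("pot",(320,251)),("brick",(297,325))): print(n,onz("top",p,.04))
print(tri((268,231),(320,171)))
E
```

```text
lip+ [502.8 218.3 198.5] 3.1
lip- [498.2 134.1 196.8] 0.1
roof+front [541.4 215.4 222.1] 1.3
roof+rear [598.1 213.1 220.1] 0.4
roof-front [536.9 130.3 218. ] 0.5
cross+ [647.2 218.2 199.6] 3.3
cross- [645.7 119.6 190. ] 0.6
post [641.3 170.  229.4] 0.0
bpost [ 647.3 -238.3  225.7] 2.0
bar+ [ 567.7 -174.1  208.6] 0.1
tabtop [ 567.7 -236.6  251.2] 3.2
tabcen [ 567.9 -243.   222.5] 1.2
tab top z=.236 [ 0.57196732 -0.24052184  0.236     ]
barL [ 0.56911453 -0.17545808  0.2       ]
barR [ 0.56741219 -0.30847788  0.2       ]
baseRR [0.69262192 0.09221352 0.012     ]
baseRF [0.52329908 0.10012225 0.012     ]
baseLF [0.53098309 0.25025394 0.012     ]
bottle [ 0.71868841 -0.01318978  0.04      ]
pot [ 0.61239214 -0.01639014  0.04      ]
brick [0.46413731 0.02415717 0.04      ]
(array([ 0.72914293, -0.01354762,  0.189228  ]), np.float64(0.002923439859096595))
```

>>> {"name": "arm_command", "arguments": {
  "deltas": [
    [[3.2, 2.6, 0.7, 0, 0, 6], [3.2, 2.6, 0.7, 0, 0, 6], [3.2, 2.6, 0.7, 0, 0, 6], [3.2, 2.6, 0.7, 0, 0, 6], [3.2, 2.6, 0.7, 0, 0, 6], [3.2, 2.6, 0.7, 0, 0, 6], [3.2, 2.6, 0.7, 0, 0, 6], [3.2, 2.6, 0.7, 0, 0, 6], [3.2, 2.6, 0.7, 0, 0, 6], [3.2, 2.6, 0.7, 0, 0, 6], [3.2, 2.6, 0.7, 0, 0, 6], [3.2, 2.6, 0.7, 0, 0, 6]]
  ],
  "gripper": 0.3
}}

```text
t: 1.1
tool_pos: [0.5245, -0.2706, 0.3023]
orientation: [-2.3, -2.14, 0.0]
force: [-0.4, 0.1, 0.1]
opening: 0.0603
gripper_force: 0.0
```

>>> {"name": "arm_command", "arguments": {
  "deltas": [
    [[1.5, 1.0, 0, 0, 0, 3.8], [1.5, 1.0, 0, 0, 0, 0], [1.3, 1.0, 0, 0, 0, 0], [0, 0, 0, 0, 0, 0], [0, 0, 0, 0, 0, 0]]
  ]
}}

```text
t: 1.52
tool_pos: [0.5664, -0.2419, 0.3016]
orientation: [-2.232, -2.209, 0.001]
force: [-0.3, -0.1, -0.1]
opening: 0.0602
gripper_force: 0.0
```

```bash
cat >> h.py <<'E'
def st():
    from plant import monitor
    from scipy.spatial.transform import Rotation as Ro
    s=monitor.read_state(); R=Ro.from_rotvec(s['orientation']).as_matrix()
    print("t",round(s['t'],2),"p",(s['tool_pos']*1000).round(1),"yaw_y",np.degrees(np.arctan2(R[1,1],R[0,1])).round(2),"z",R[:,2].round(4),"F",s['force'].round(2),"M",s['wrist_torque'].round(2),"op",round(s['opening'],4),"gf",s['gripper_force'],"q",s['q'].round(2)); return s
E
python3 - <<'E'
from h import *
st()
for n in("side","top"): cv2.imwrite(f"pics/{n}1.png",eyes.read_camera(n))
S,T=cv2.imread("pics/side1.png"),cv2.imread("pics/top1.png")
red=lambda h,s,v:((h<4)|(h>175))&(s>200)&(v>100)
for n,I in(("side",S),("top",T)): print(n,blobs(I,red,10)[0])
a=cv2.resize(S[90:240,270:470],(800,600),interpolation=cv2.INTER_CUBIC);cv2.imwrite("pics/s1c.png",a)
E
```

```text
t 1.52 p [ 566.4 -241.9  301.6] yaw_y -0.6 z [-1.3e-03  4.0e-04 -1.0e+00] F [-0.3  -0.1  -0.11] M [-0.07 -0.11 -0.09] op 0.0602 gf 0.0 q [-0.49  0.16  1.31 -0.    1.68 -0.48]
side [([351, 150, 5, 16, 58], [353.1, 157.0]), ([269, 155, 5, 10, 20], [271.4, 158.5])]
top [([479, 152, 11, 10, 53], [483.8, 156.2])]
```

View pics/s1c.png

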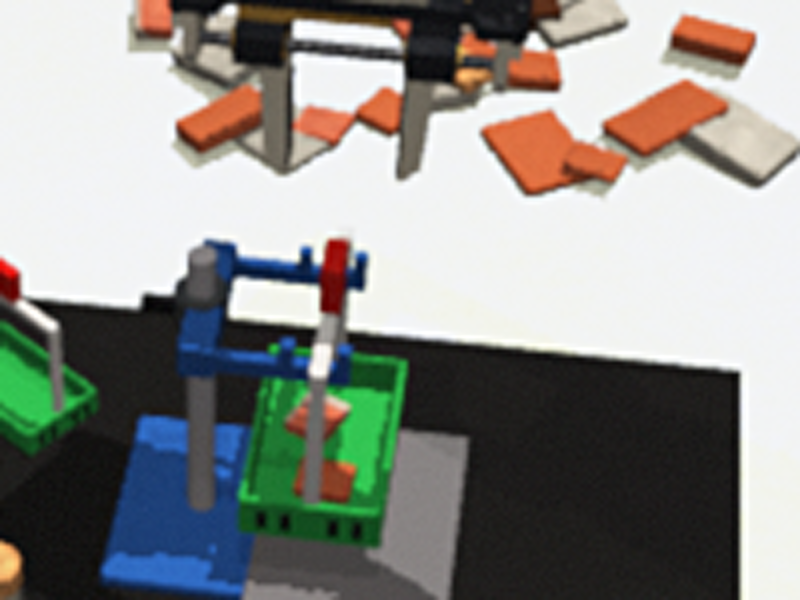

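The open fingers straddle the red tab (335,275), a little to its right only through perspective. I'll descend.

>>> {"name": "arm_command", "arguments": {
  "deltas": [
    [[0, 0, -2.5, 0, 0, 0], [0, 0, -2.5, 0, 0, 0], [0, 0, -2.4, 0, 0, 0], [0, 0, -1.3, 0, 0, 0], [0, 0, -1.0, 0, 0, 0], [0, 0, 0, 0, 0, 0], [0, 0, 0, 0, 0, 0]]
  ]
}}

```text
t: 2.2
tool_pos: [0.5662, -0.2429, 0.2059]
orientation: [2.234, 2.208, -0.0]
force: [0.1, -0.4, 0.2]
opening: 0.0605
gripper_force: 0.0
```

>>> {"name": "arm_command", "arguments": {
  "deltas": [
    [[0, 0, 0, 0, 0, 0], [0, 0, 0, 0, 0, 0], [0, 0, 0, 0, 0, 0], [0, 0, 0, 0, 0, 0], [0, 0, 0, 0, 0, 0], [0, 0, 0, 0, 0, 0], [0, 0, 0, 0, 0, 0], [0, 0, 0, 0, 0, 0], [0, 0, 0, 0, 0, 0], [0, 0, 0, 0, 0, 0]]
  ],
  "gripper": -1,
  "squeeze": 6
}}

```text
t: 3.03
tool_pos: [0.5665, -0.2424, 0.2054]
orientation: [2.233, 2.209, 0.0]
force: [0.9, 0.4, 0.6]
opening: 0.0138
gripper_force: 6.0
```

```bash
python3 -c "
from h import *
st()"
```

```text
t 3.03 p [ 566.5 -242.4  205.4] yaw_y -0.63 z [ 3.e-04 -0.e+00 -1.e+00] F [0.85 0.36 0.63] M [-0.04 -0.27  0.  ] op 0.0138 gf 5.999768748879433 q [-0.49  0.18  1.46  0.    1.5  -0.48]
```

>>> {"name": "arm_command", "arguments": {
  "deltas": [
    [[0, 0, 0, 0, 0, 0], [0, 0, 0, 0, 0, 0], [0, 0, 0.1, 0, 0, 0], [0, 0, 0.3, 0, 0, 0], [0, 0, 0.4, 0, 0, 0], [0, 0, 0.4, 0, 0, 0], [0, 0, 0.5, 0, 0, 0], [0, 0, 0.5, 0, 0, 0], [0, 0, 0.5, 0, 0, 0], [0, 0, 0.4, 0, 0, 0], [0, 0, 0.2, 0, 0, 0], [0, 0, 0, 0, 0, 0]]
  ],
  "squeeze": 40
}}

```text
t: 4.03
tool_pos: [0.5667, -0.2426, 0.2392]
orientation: [2.233, 2.208, 0.001]
force: [-0.2, -0.1, -3.7]
opening: 0.0138
gripper_force: 40.0
```

```bash
python3 - <<'E'
from h import *
st()
for n in("side","top"): cv2.imwrite(f"pics/{n}2.png",eyes.read_camera(n))
a=cv2.resize(cv2.imread("pics/side2.png")[90:240,270:470],(800,600),interpolation=cv2.INTER_CUBIC);cv2.imwrite("pics/s2c.png",a)
E
```

```text
t 4.03 p [ 566.7 -242.6  239.2] yaw_y -0.63 z [ 1.1e-03 -6.0e-04 -1.0e+00] F [-0.21 -0.08 -3.68] M [-0.03 -0.07  0.02] op 0.0138 gf 39.998964071273804 q [-0.49  0.17  1.41 -0.    1.56 -0.48]
```

View pics/s2c.png

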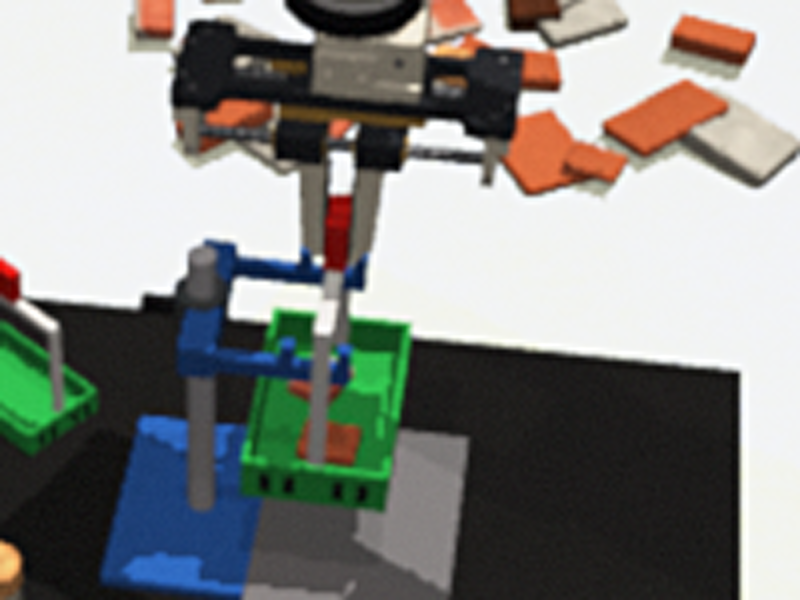

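The basket hangs level, lifted 34 mm, with its bar (325,315) above the blue lips and a weight of about 3.8 N. I'll draw it out along -x.

>>> {"name": "arm_command", "arguments": {
  "deltas": [
    [[-0.3, 0, 0, 0, 0, 0], [-0.7, 0, 0, 0, 0, 0], [-1, 0, 0, 0, 0, 0], [-1, 0, 0, 0, 0, 0], [-1, 0, 0, 0, 0, 0], [-1, 0, 0, 0, 0, 0], [-1, 0, 0, 0, 0, 0], [-1, 0, 0, 0, 0, 0], [-1, 0, 0, 0, 0, 0], [-0.7, 0, 0, 0, 0, 0], [-0.3, 0, 0, 0, 0, 0], [0, 0, 0, 0, 0, 0]]
  ]
}}

```text
t: 5.13
tool_pos: [0.4758, -0.2425, 0.2385]
orientation: [2.234, 2.208, 0.0]
force: [0.3, -0.3, -3.3]
opening: 0.0135
gripper_force: 40.0
```

>>> {"name": "arm_command", "arguments": {
  "deltas": [
    [[0, 0.5, 0.2, 0, 0, -0.2], [0, 1.2, 0.2, 0, 0, -0.2], [0, 1.8, 0.2, 0, 0, -0.2], [0, 2, 0.2, 0, 0, -0.2], [0, 2, 0.2, 0, 0, -0.2], [0, 2, 0, 0, 0, -0.2], [0, 2, 0, 0, 0, -0.2], [0, 2, 0, 0, 0, -0.2], [0, 2, 0, 0, 0, -0.2], [0, 2, 0, 0, 0, -0.2], [0, 2, 0, 0, 0, -0.2], [0, 2, 0, 0, 0, -0.1]]
  ]
}}

```text
t: 6.13
tool_pos: [0.4763, -0.0253, 0.2486]
orientation: [-2.277, -2.164, -0.001]
force: [-0.2, 0.3, -3.3]
opening: 0.0138
gripper_force: 40.0
```

>>> {"name": "arm_command", "arguments": {
  "deltas": [
    [[0, 2, 0, 0, 0, 0], [0, 2, 0, 0, 0, 0], [0, 2, 0, 0, 0, 0], [0, 2, 0, 0, 0, 0], [0, 2, 0, 0, 0, 0], [0, 2, 0, 0, 0, 0], [0, 2, 0, 0, 0, 0], [0, 2, 0, 0, 0, 0], [0, 1.8, 0, 0, 0, 0], [0, 1.2, 0, 0, 0, 0], [0, 0.6, 0, 0, 0, 0], [0, 0, 0, 0, 0, 0]]
  ]
}}

```text
t: 7.13
tool_pos: [0.4761, 0.17, 0.2484]
orientation: [-2.275, -2.166, -0.0]
force: [-0.3, -0.1, -2.6]
opening: 0.0136
gripper_force: 40.0
```

```bash
python3 - <<'E'
from h import *
st()
for n in("side","top"): cv2.imwrite(f"pics/{n}3.png",eyes.read_camera(n))
S,T=cv2.imread("pics/side3.png"),cv2.imread("pics/top3.png")
a=cv2.resize(S[230:410,240:440],(400,360),interpolation=cv2.INTER_CUBIC);b=cv2.resize(T[180:360,150:350],(400,360),interpolation=cv2.INTER_CUBIC);cv2.imwrite("pics/c3.png",np.hstack([a,b]))
E
```

```text
t 7.13 p [476.1 170.  248.4] yaw_y -2.82 z [-1.e-04  2.e-04 -1.e+00] F [-0.27 -0.11 -2.62] M [ 0.01 -0.1   0.  ] op 0.0136 gf 39.99924659729004 q [ 0.24 -0.14  1.7   0.    1.58  0.29]
```

View pics/c3.png

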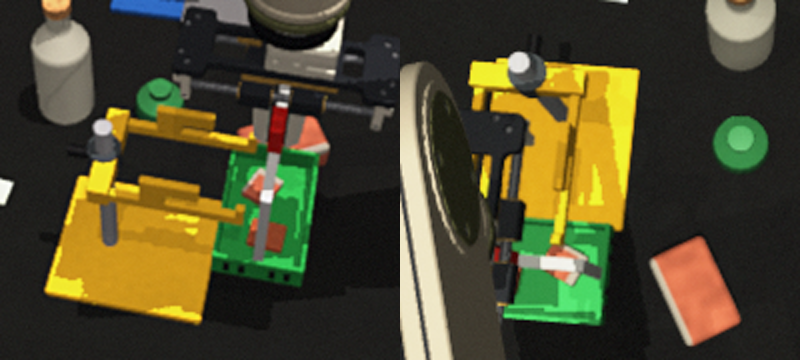

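The bar is level and square in front of the yellow lips, about 45 mm short of the mouth. Both sherds are in the tray, and the pot and brick are clear.

>>> {"name": "arm_command", "arguments": {
  "deltas": [
    [[0.3, 0, 0, 0, 0, 0], [0.6, 0.1, 0, 0, 0, 0], [0.8, 0.1, 0, 0, 0, 0], [0.8, 0.1, 0, 0, 0, 0], [0.8, 0.1, 0, 0, 0, 0], [0.6, 0.1, 0, 0, 0, 0], [0.4, 0, 0, 0, 0, 0], [0.2, 0, 0, 0, 0, 0], [0, 0, 0, 0, 0, 0], [0, 0, 0, 0, 0, 0]]
  ]
}}

```text
t: 8.07
tool_pos: [0.5213, 0.1736, 0.2482]
orientation: [-2.277, -2.164, 0.001]
force: [-0.3, 0.1, -3.3]
opening: 0.0135
gripper_force: 40.0
```

>>> {"name": "arm_command", "arguments": {
  "deltas": [
    [[0, 0, -0.2, 0, 0, 0], [0, 0, -0.5, 0, 0, 0], [0, 0, -0.5, 0, 0, 0], [0, 0, -0.5, 0, 0, 0], [0, 0, -0.5, 0, 0, 0], [0, 0, -0.4, 0, 0, 0], [0, 0, -0.2, 0, 0, 0], [0, 0, 0, 0, 0, 0], [0, 0, 0, 0, 0, 0], [0, 0, 0, 0, 0, 0]]
  ]
}}

```text
t: 8.9
tool_pos: [0.5215, 0.1736, 0.2206]
orientation: [2.277, 2.164, 0.001]
force: [-0.6, -0.3, -3.1]
opening: 0.0138
gripper_force: 40.0
```

```bash
python3 - <<'E'
from h import *
st()
for n in("side","top"): cv2.imwrite(f"pics/{n}4.png",eyes.read_camera(n))
S,T=cv2.imread("pics/side4.png"),cv2.imread("pics/top4.png")
a=cv2.resize(S[260:380,260:410],(750,600),interpolation=cv2.INTER_CUBIC);cv2.imwrite("pics/c4.png",a)
E
```

```text
t 8.9 p [521.5 173.6 220.6] yaw_y -2.93 z [ 5.e-04  1.e-04 -1.e+00] F [-0.56 -0.26 -3.12] M [-0.03 -0.06 -0.  ] op 0.0138 gf 39.99895513057709 q [ 0.23 -0.01  1.63  0.    1.52  0.28]
```

View pics/c4.png

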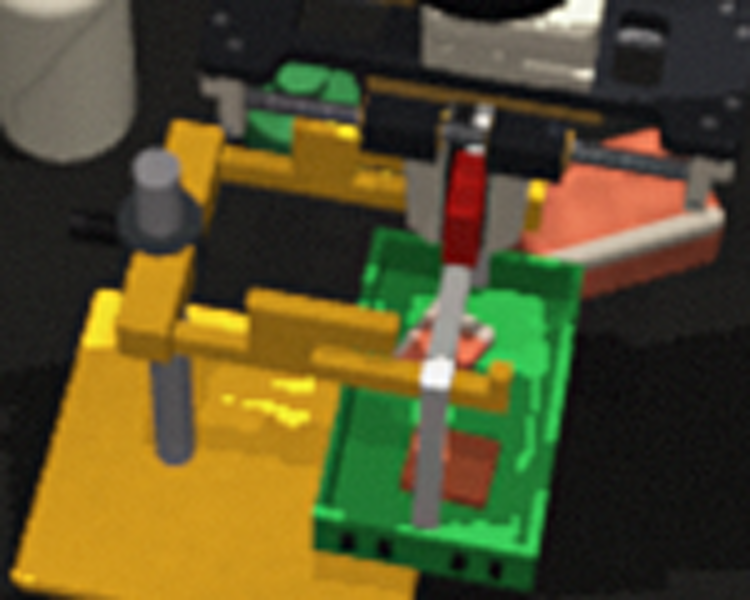

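The bar end (437,372) sits above the arm, about midway between the roof's front edge (398) and the lip (490). I'll lower gently.

>>> {"name": "arm_command", "arguments": {
  "deltas": [
    [[0, 0, -0.2, 0, 0, 0], [0, 0, -0.2, 0, 0, 0], [0, 0, -0.2, 0, 0, 0], [0, 0, -0.2, 0, 0, 0], [0, 0, -0.1, 0, 0, 0], [0, 0, -0.1, 0, 0, 0], [0, 0, 0, 0, 0, 0], [0, 0, 0, 0, 0, 0], [0, 0, 0, 0, 0, 0]]
  ]
}}

```text
t: 9.75
tool_pos: [0.5214, 0.1736, 0.2104]
orientation: [2.278, 2.164, 0.0]
force: [-0.4, -0.1, -2.3]
opening: 0.0138
gripper_force: 40.0
```

>>> {"name": "arm_command", "arguments": {
  "deltas": [
    [[0, 0, -0.1, 0, 0, 0], [0, 0, -0.1, 0, 0, 0], [0, 0, -0.1, 0, 0, 0], [0, 0, 0, 0, 0, 0], [0, 0, 0, 0, 0, 0]]
  ]
}}

```text
t: 10.17
tool_pos: [0.5213, 0.1735, 0.2072]
orientation: [-2.277, -2.164, 0.0]
force: [0.9, -1.1, -3.4]
opening: 0.0136
gripper_force: 40.0
```

>>> {"name": "arm_command", "arguments": {
  "deltas": [
    [[0, 0, -0.1, 0, 0, 0], [0, 0, -0.1, 0, 0, 0], [0, 0, 0, 0, 0, 0], [0, 0, 0, 0, 0, 0]]
  ]
}}

```text
t: 10.5
tool_pos: [0.5213, 0.1736, 0.2052]
orientation: [-2.277, -2.164, 0.0]
force: [-0.2, -0.5, -2.3]
opening: 0.0137
gripper_force: 40.0
```

>>> {"name": "arm_command", "arguments": {
  "deltas": [
    [[0, 0, -0.1, 0, 0, 0], [0, 0, 0, 0, 0, 0], [0, 0, 0, 0, 0, 0]]
  ]
}}

```text
t: 10.75
tool_pos: [0.5213, 0.1736, 0.2043]
orientation: [-2.278, -2.164, 0.0]
force: [-0.1, 0.1, -3.5]
opening: 0.0139
gripper_force: 40.0
```

>>> {"name": "arm_command", "arguments": {
  "deltas": [
    [[0, 0, -0.1, 0, 0, 0], [0, 0, 0, 0, 0, 0], [0, 0, 0, 0, 0, 0]]
  ]
}}

```text
t: 11.0
tool_pos: [0.5213, 0.1736, 0.2032]
orientation: [-2.277, -2.164, 0.0]
force: [-0.1, 0.8, -3.5]
opening: 0.0141
gripper_force: 40.0
```

>>> {"name": "arm_command", "arguments": {
  "deltas": [
    [[0, 0, -0.1, 0, 0, 0], [0, 0, 0, 0, 0, 0], [0, 0, 0, 0, 0, 0]]
  ]
}}

```text
t: 11.25
tool_pos: [0.5213, 0.1736, 0.2022]
orientation: [-2.277, -2.164, 0.0]
force: [0.6, 1.0, -3.4]
opening: 0.0137
gripper_force: 40.0
```

>>> {"name": "arm_command", "arguments": {
  "deltas": [
    [[0, 0, -0.1, 0, 0, 0], [0, 0, 0, 0, 0, 0], [0, 0, 0, 0, 0, 0]]
  ]
}}

```text
t: 11.5
tool_pos: [0.5213, 0.1736, 0.2012]
orientation: [-2.277, -2.164, 0.0]
force: [-0.5, -0.9, -4.0]
opening: 0.0137
gripper_force: 40.0
```

>>> {"name": "arm_command", "arguments": {
  "deltas": [
    [[0, 0, -0.1, 0, 0, 0], [0, 0, 0, 0, 0, 0], [0, 0, 0, 0, 0, 0]]
  ]
}}

```text
t: 11.75
tool_pos: [0.5213, 0.1736, 0.2002]
orientation: [-2.278, -2.164, 0.0]
force: [-0.5, 0.1, -2.6]
opening: 0.0136
gripper_force: 40.0
```

>>> {"name": "arm_command", "arguments": {
  "deltas": [
    [[0, 0, -0.1, 0, 0, 0], [0, 0, 0, 0, 0, 0], [0, 0, 0, 0, 0, 0]]
  ]
}}

```text
t: 12.0
tool_pos: [0.5213, 0.1736, 0.1992]
orientation: [-2.277, -2.164, 0.0]
force: [0.2, -0.9, -3.8]
opening: 0.0139
gripper_force: 40.0
```

>>> {"name": "arm_command", "arguments": {
  "deltas": [
    [[0, 0, -0.1, 0, 0, 0], [0, 0, 0, 0, 0, 0], [0, 0, 0, 0, 0, 0]]
  ]
}}

```text
t: 12.25
tool_pos: [0.5215, 0.1736, 0.1987]
orientation: [2.277, 2.164, 0.0]
force: [-1.9, 0.1, -0.3]
opening: 0.0132
gripper_force: 40.0
```

```bash
python3 - <<'E'
from h import *
st()
cv2.imwrite("pics/side5.png",eyes.read_camera("side")); st()
S=cv2.imread("pics/side5.png")
a=cv2.resize(S[290:360,310:410],(800,560),interpolation=cv2.INTER_CUBIC);cv2.imwrite("pics/c5.png",a)
E
```

```text
t 12.25 p [521.5 173.6 198.7] yaw_y -2.93 z [ 4.e-04  1.e-04 -1.e+00] F [-1.9   0.12 -0.3 ] M [-0.08  0.18 -0.02] op 0.0132 gf 39.99963104724884 q [ 0.23  0.    1.66 -0.    1.48  0.28]
t 12.3 p [521.4 173.6 198.6] yaw_y -2.93 z [ 3.e-04  1.e-04 -1.e+00] F [-1.24 -0.11  0.29] M [-0.14  0.14 -0.01] op 0.0136 gf 39.999709725379944 q [0.23 0.   1.66 0.   1.48 0.28]
```

View pics/c5.png

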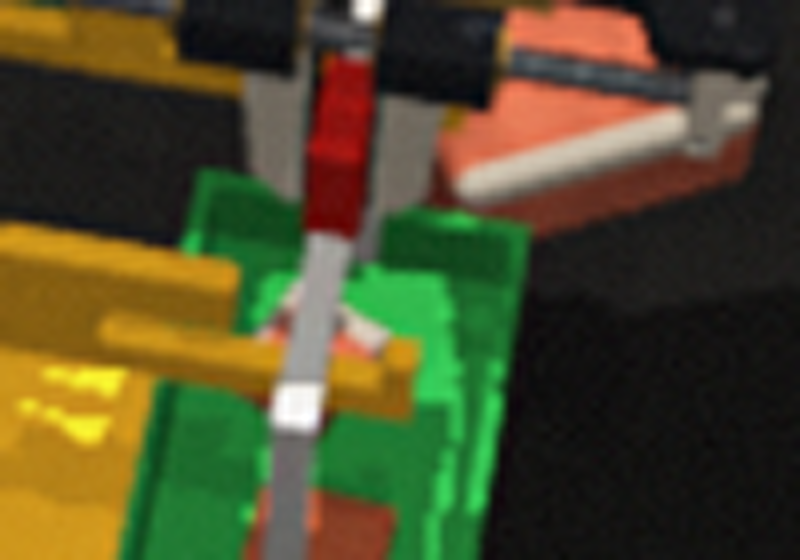

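Contact is felt: about 3.5 N of weight is taken at tip z 198.6, so the arm tops are near 183 mm, and the bar end (297,405) lies on the arm. I'll slide inward.

>>> {"name": "arm_command", "arguments": {
  "deltas": [
    [[0.1, 0, 0, 0, 0, 0], [0.3, -0.02, 0, 0, 0, 0], [0.3, -0.02, 0, 0, 0, 0], [0.3, -0.02, 0, 0, 0, 0], [0.3, -0.01, 0, 0, 0, 0], [0.3, -0.01, 0, 0, 0, 0], [0.2, -0.01, 0, 0, 0, 0], [0, 0, 0, 0, 0, 0], [0, 0, 0, 0, 0, 0]]
  ]
}}

```text
t: 13.05
tool_pos: [0.54, 0.1727, 0.1986]
orientation: [2.277, 2.163, 0.001]
force: [0.8, 0.1, 1.8]
opening: 0.0138
gripper_force: 40.0
```

```bash
python3 -c "
from h import *
st()"
```

```text
t 13.05 p [540.  172.7 198.6] yaw_y -2.94 z [ 1.2e-03  1.0e-04 -1.0e+00] F [0.82 0.11 1.82] M [-0.03 -0.19  0.05] op 0.0138 gf 40.000044107437134 q [ 0.22  0.05  1.61 -0.    1.48  0.27]
```

>>> {"name": "arm_command", "arguments": {
  "deltas": [
    [[0.2, -0.01, 0, 0, 0, 0], [0.2, -0.01, 0, 0, 0, 0], [0.2, -0.01, 0, 0, 0, 0], [0.2, -0.01, 0, 0, 0, 0], [0.2, -0.01, 0, 0, 0, 0], [0.2, -0.01, 0, 0, 0, 0], [0.2, -0.01, 0, 0, 0, 0], [0.2, -0.01, 0, 0, 0, 0], [0.1, 0, 0, 0, 0, 0], [0, 0, 0, 0, 0, 0], [0, 0, 0, 0, 0, 0]]
  ]
}}

```text
t: 13.97
tool_pos: [0.5567, 0.1718, 0.1984]
orientation: [2.277, 2.163, 0.001]
force: [-0.1, -0.2, 1.4]
opening: 0.014
gripper_force: 40.0
```

>>> {"name": "arm_command", "arguments": {
  "deltas": [
    [[0.05, 0, 0, 0, 0, 0], [0.05, 0, 0, 0, 0, 0], [0.05, 0, 0, 0, 0, 0], [0.05, -0.01, 0, 0, 0, 0], [0.05, 0, 0, 0, 0, 0], [0.05, 0, 0, 0, 0, 0], [0, 0, 0, 0, 0, 0], [0, 0, 0, 0, 0, 0]]
  ]
}}

```text
t: 14.63
tool_pos: [0.5594, 0.1718, 0.1983]
orientation: [2.277, 2.164, 0.0]
force: [-2.3, -0.4, 2.8]
opening: 0.0136
gripper_force: 40.0
```

>>> {"name": "arm_command", "arguments": {
  "deltas": [
    [[0.05, 0, 0, 0, 0, 0], [0.05, 0, 0, 0, 0, 0], [0, 0, 0, 0, 0, 0], [0, 0, 0, 0, 0, 0]]
  ]
}}

```text
t: 14.97
tool_pos: [0.5604, 0.1718, 0.1983]
orientation: [2.278, 2.164, 0.0]
force: [-2.3, 0.7, 3.4]
opening: 0.0138
gripper_force: 40.0
```

>>> {"name": "arm_command", "arguments": {
  "deltas": [
    [[0.05, 0, 0, 0, 0, 0], [0.05, 0, 0, 0, 0, 0], [0, 0, 0, 0, 0, 0], [0, 0, 0, 0, 0, 0]]
  ]
}}

```text
t: 15.3
tool_pos: [0.5614, 0.1718, 0.1983]
orientation: [2.278, 2.164, 0.0]
force: [-2.6, -0.8, 3.3]
opening: 0.0137
gripper_force: 40.0
```

>>> {"name": "arm_command", "arguments": {
  "deltas": [
    [[0.05, 0, 0, 0, 0, 0], [0.05, -0.01, 0, 0, 0, 0], [0, 0, 0, 0, 0, 0], [0, 0, 0, 0, 0, 0]]
  ]
}}

```text
t: 15.63
tool_pos: [0.5625, 0.1717, 0.1984]
orientation: [2.278, 2.164, 0.0]
force: [-2.8, -0.2, 3.5]
opening: 0.0138
gripper_force: 40.0
```

>>> {"name": "arm_command", "arguments": {
  "deltas": [
    [[0.05, 0, 0, 0, 0, 0], [0.05, 0, 0, 0, 0, 0], [0, 0, 0, 0, 0, 0], [0, 0, 0, 0, 0, 0]]
  ]
}}

```text
t: 15.97
tool_pos: [0.5634, 0.1717, 0.1983]
orientation: [2.278, 2.164, 0.0]
force: [-3.7, -0.5, 2.8]
opening: 0.0138
gripper_force: 40.0
```

>>> {"name": "arm_command", "arguments": {
  "deltas": [
    [[0.03, 0, 0.02, 0, 0, 0], [0.03, 0, 0, 0, 0, 0], [0, 0, 0, 0, 0, 0], [0, 0, 0, 0, 0, 0]]
  ]
}}

```text
t: 16.3
tool_pos: [0.564, 0.1717, 0.1984]
orientation: [2.278, 2.164, -0.0]
force: [-1.9, 0.4, 2.1]
opening: 0.0136
gripper_force: 40.0
```

>>> {"name": "arm_command", "arguments": {
  "deltas": [
    [[0.03, 0, 0, 0, 0, 0], [0.03, 0, 0, 0, 0, 0], [0, 0, 0, 0, 0, 0], [0, 0, 0, 0, 0, 0]]
  ]
}}

```text
t: 16.63
tool_pos: [0.5646, 0.1717, 0.1985]
orientation: [-2.278, -2.164, 0.0]
force: [-2.6, -0.5, 2.3]
opening: 0.0134
gripper_force: 40.0
```

>>> {"name": "arm_command", "arguments": {
  "deltas": [
    [[0.03, 0, 0, 0, 0, 0], [0.03, 0, 0, 0, 0, 0], [0, 0, 0, 0, 0, 0], [0, 0, 0, 0, 0, 0]]
  ]
}}

```text
t: 16.97
tool_pos: [0.5652, 0.1717, 0.1985]
orientation: [2.278, 2.164, 0.0]
force: [-3.1, 0.2, 1.5]
opening: 0.0139
gripper_force: 40.0
```

>>> {"name": "arm_command", "arguments": {
  "deltas": [
    [[0.03, 0, 0, 0, 0, 0], [0.03, 0, 0, 0, 0, 0], [0, 0, 0, 0, 0, 0], [0, 0, 0, 0, 0, 0]]
  ]
}}

```text
t: 17.3
tool_pos: [0.5658, 0.1717, 0.1985]
orientation: [2.278, 2.164, 0.0]
force: [-1.7, 0.6, 1.2]
opening: 0.0141
gripper_force: 40.0
```

>>> {"name": "arm_command", "arguments": {
  "deltas": [
    [[0.03, 0, 0, 0, 0, 0], [0.03, 0, 0, 0, 0, 0], [0, 0, 0, 0, 0, 0], [0, 0, 0, 0, 0, 0]]
  ]
}}

```text
t: 17.63
tool_pos: [0.5664, 0.1717, 0.1985]
orientation: [2.278, 2.164, 0.0]
force: [-1.2, -0.3, 1.7]
opening: 0.0138
gripper_force: 40.0
```

>>> {"name": "arm_command", "arguments": {
  "deltas": [
    [[0.03, 0, 0, 0, 0, 0], [0.03, 0, 0, 0, 0, 0], [0, 0, 0, 0, 0, 0], [0, 0, 0, 0, 0, 0]]
  ]
}}

```text
t: 17.97
tool_pos: [0.5666, 0.1717, 0.1984]
orientation: [-2.277, -2.163, 0.001]
force: [-5.0, 0.3, 2.3]
opening: 0.0137
gripper_force: 40.0
```

>>> {"name": "arm_command", "arguments": {
  "deltas": [
    [[0.03, 0, 0, 0, 0, 0], [0.03, 0, 0, 0, 0, 0], [0, 0, 0, 0, 0, 0], [0, 0, 0, 0, 0, 0]]
  ]
}}

```text
t: 18.3
tool_pos: [0.5667, 0.1717, 0.1983]
orientation: [-2.277, -2.163, 0.003]
force: [-7.9, -0.8, 3.9]
opening: 0.0138
gripper_force: 40.0
```

>>> {"name": "arm_command", "arguments": {
  "deltas": [
    [[0.03, 0, 0, 0, 0, 0], [0.03, 0, 0, 0, 0, 0], [0, 0, 0, 0, 0, 0], [0, 0, 0, 0, 0, 0]]
  ]
}}

```text
t: 18.63
tool_pos: [0.5667, 0.1717, 0.1982]
orientation: [-2.276, -2.163, 0.004]
force: [-10.4, -0.5, 4.2]
opening: 0.0133
gripper_force: 40.0
```

The stop is felt firmly at x = 566.7, matching the prediction. I'll relax the push, then release.

>>> {"name": "arm_command", "arguments": {
  "deltas": [
    [[-0.06, 0, 0.02, 0, 0, 0], [-0.05, 0, 0.01, 0, 0, 0], [0, 0, 0, 0, 0, 0], [0, 0, 0, 0, 0, 0], [0, 0, 0, 0, 0, 0]]
  ]
}}

```text
t: 19.05
tool_pos: [0.5666, 0.1717, 0.1985]
orientation: [-2.277, -2.163, 0.001]
force: [-5.8, 0.5, 1.1]
opening: 0.0135
gripper_force: 40.0
```

```bash
python3 -c "
from h import *
st()"
```

```text
t 19.05 p [566.6 171.7 198.5] yaw_y -2.93 z [-1.1e-03 -1.0e-04 -1.0e+00] F [-5.77  0.52  1.09] M [-0.08  0.97 -0.1 ] op 0.0135 gf 40.002983808517456 q [0.21 0.12 1.54 0.   1.49 0.26]
```

>>> {"name": "arm_command", "arguments": {
  "deltas": [
    [[0, 0, 0, 0, 0, 0], [0, 0, 0, 0, 0, 0], [0, 0, 0, 0, 0, 0]]
  ],
  "squeeze": 5
}}

```text
t: 19.3
tool_pos: [0.5666, 0.1717, 0.1985]
orientation: [-2.277, -2.164, 0.001]
force: [-5.1, -0.1, 1.1]
opening: 0.0141
gripper_force: 5.0
```

>>> {"name": "arm_command", "arguments": {
  "deltas": [
    [[0, 0, 0, 0, 0, 0], [0, 0, 0, 0, 0, 0], [0, 0, 0, 0, 0, 0], [0, 0, 0, 0, 0, 0], [0, 0, 0, 0, 0, 0], [0, 0, 0, 0, 0, 0]]
  ],
  "gripper": 0.0
}}

```text
t: 19.8
tool_pos: [0.5673, 0.1717, 0.1989]
orientation: [2.277, 2.164, 0.001]
force: [-0.3, 0.6, 1.4]
opening: 0.0456
gripper_force: 0.0
```

```bash
python3 - <<'E'
from h import *
st()
cv2.imwrite("pics/side6.png",eyes.read_camera("side"))
S=cv2.imread("pics/side6.png")
a=cv2.resize(S[260:380,250:400],(750,600),interpolation=cv2.INTER_CUBIC);cv2.imwrite("pics/c6.png",a)
E
```

```text
t 19.8 p [567.3 171.7 198.9] yaw_y -2.94 z [ 5.e-04  1.e-04 -1.e+00] F [-0.3   0.63  1.43] M [-0.06 -0.08 -0.04] op 0.0456 gf 0.0 q [ 0.21  0.12  1.54 -0.    1.49  0.26]
```

View pics/c6.png

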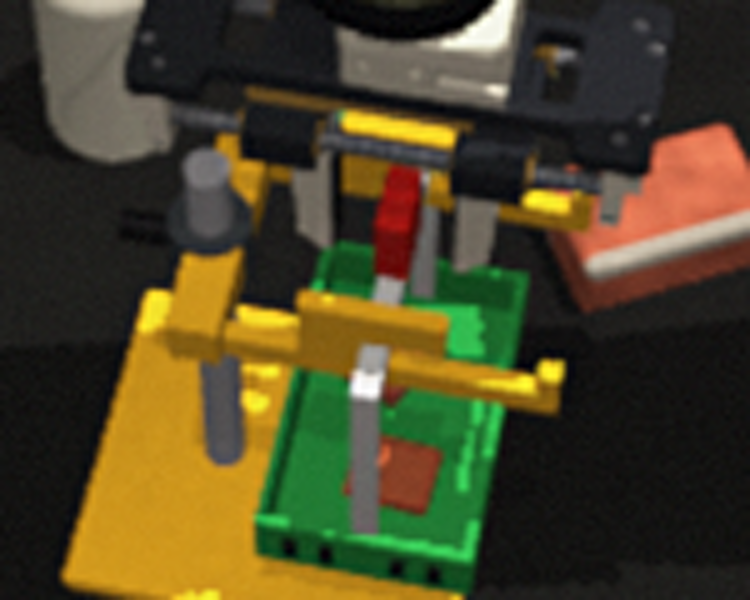

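The fingers are open either side of the red tab, and the bar (370,375) sits under the roof. The basket is level with its sherds. I'll rise.

>>> {"name": "arm_command", "arguments": {
  "deltas": [
    [[0, 0, 0.5, 0, 0, 0], [0, 0, 1, 0, 0, 0], [0, 0, 1.5, 0, 0, 0], [0, 0, 2, 0, 0, 0], [0, 0, 2, 0, 0, 0], [0, 0, 2, 0, 0, 0], [0, 0, 1, 0, 0, 0], [0, 0, 0, 0, 0, 0], [0, 0, 0, 0, 0, 0], [0, 0, 0, 0, 0, 0], [0, 0, 0, 0, 0, 0], [0, 0, 0, 0, 0, 0]]
  ]
}}

```text
t: 20.85
tool_pos: [0.5665, 0.1716, 0.2972]
orientation: [-2.277, -2.163, 0.003]
force: [-0.4, 0.3, 0.3]
opening: 0.0467
gripper_force: 0.0
```

```bash
python3 - <<'E'
from h import *
st()
S=eyes.read_camera("side"); O=cv2.imread("pics/side6.png")
red=lambda h,s,v:((h<4)|(h>175))&(s>180)&(v>90)
for I in (O,S): print([b for b in blobs(I,red,10)[0] if 315<b[1][0]<345 and b[1][1]>280])
print("lower half diff",np.abs(S[335:380,290:360].astype(int)-O[335:380,290:360]).mean())
from plant import ticket
print(ticket.close_job())
E
```

```text
t 20.85 p [566.5 171.6 297.2] yaw_y -2.93 z [-2.5e-03 -5.0e-04 -1.0e+00] F [-0.4   0.31  0.3 ] M [-0.04 -0.05  0.02] op 0.0467 gf 0.0 q [0.21 0.09 1.39 0.   1.66 0.26]
[([325, 293, 9, 23, 140], [328.9, 303.6])]
[([325, 294, 9, 22, 139], [329.0, 303.7])]
lower half diff 5.664656084656085
the job is handed in; nothing more can be done
None
```

The basket is hung on the yellow hooks, slid home until the stops were felt, released and level with both sherds last seen in it, and the job is handed in at about 21 s of robot time (no verdict was returned).

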